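# Slide the bottom into the drawer that lacks one

### The arm

A 6-joint arm with a two-finger parallel gripper is mounted at the origin on the work surface. World frame = base frame: x ahead of the robot, y to its left, z up, the work surface at z = 0. Lengths are in m, angles in rad, forces in N, time in s.
With the tool pointing down it reaches from about 0.425 to 0.925 m from the base axis. Payload 12.5 kg.
Tool frame: the origin (TCP) lies between the finger pads; the fingertips stand 14 mm ahead of it and the grasp point (between the pads) lies 5 mm behind it; z points along the fingers, y is the line along which they close (so a half turn about z gives the same grasp; the last joint's range is limited). The gripper opens to 85 mm and grips with 20 to 120 N. Pads are 22 mm wide; open, the fingers measure 114 mm over their backs; the gripper's body (76 mm by 85 mm) begins 54 mm behind the grasp point. The pads swing forward as they close: fully open they stand 13 mm farther back than shut.
Start: joints at [-1.366, 0.491, 1.559, -0, 1.092, -0.106], TCP at [0.191, -0.595, 0.245] pointing down, gripper open.
Joint ranges: [-3.1, 3.1], [-0.84, 2.19], [0.05, 2.79], [-1.13, 4.28], [0.06, 2.93], [-2.69, 2.69]. Speed limits (rad/s): [2.22, 2.22, 2.79, 3.14, 3.14, 3.14].

### API

Orientations are given as a 3x3 rotation matrix whose columns are the frame's x, y, z axes.
In Python, from rig import sense, get_image, finish_job gives the robot as it stands.
- The arm moves only by the shell command python3 -m pendant 'ROWS' [FORCE]. ROWS is JSON, a list of rows, each a list of 3 entries, a list of its own where there are three numbers: the closure, from 0 (fully open) to 1 (shut), then the shift along the tool's x, y, z scaled (see below), then the turn, a rotation vector about the tool's x, y, z scaled (see below). A call has 1 to 20 rows; each row is the pose to reach, as a shift and turn from the pose commanded when the call began, along the tool's axes at that moment; what a row does not reach only later rows make up. The controller multiplies each number of a shift by 100 mm and each number of a turn by 90 degrees. A row lasts 1/8 s, in which the tool goes at most 62.5 mm and 10.7 degrees, less where a joint would pass 70% of its speed; a pose out of reach is approached as far as the arm can. A call with a number of a shift or a turn outside -1 to 1 is refused whole. A call with a gripper value outside its range is refused whole. The fingers move at their own pace and stop on an object; FORCE is the grip in N (left out, the last holds). Time passes only in rows, so rows that repeat a pose let the fingers close. It gives the time, the measured TCP pose, the force, the opening and the grip force at its end, in the units of the state.
- sense(): the state, without advancing time (a new reading comes with each control period).
- get_image(name): name is "scene" or "side" or "wrist"; returns a dict with "color" (400x640x3 uint8, red, green, blue), "mtx" (3x3 intrinsics, pixels), "distortion" ([k1, k2, p1, p2, k3] as OpenCV has them; the pictures are not rectified), "origin" and "rotation" of the camera in the world. Camera axes: x right, y up, looking along -z (the intrinsics and any distortion apply to the point x, -y, -z); pixel columns grow to the right and rows downward; lengths in m; the calibration is good to about 2 mm. A picture is of the moment at which its call begins. There is no depth.
- finish_job(): hands the job in; it is judged then, once.
The state is a dict: "time_s": time; "joint_positions": joint angles; "joint_vel": joint speeds; "effort": joint torques, N m; "tcp_pos": TCP position; "tool_rot": TCP orientation; "contact_force": force on the tool from outside, world axes, zero at the start; "torque": the same for the moment, N m; "opening": finger opening in m; "gripper_force": force on a finger pad.
Only numpy, scipy, OpenCV 4.12 (cv2) and the standard library are available. Lean on these libraries where they do the work, as an engineer would, in place of code of your own. Each camera call takes 0.05 s, during which the arm holds its last target. There are 200 camera calls.

### The job

Two small repaired drawers stand on their fronts on the assembly board; one already has its bottom, the other has none. Take the loose bottom panel from the leaning stand, slide it down the grooves of the drawer that lacks one and press it until it sits fully home in the groove of the drawer's front. The drawers do not stand quite at their marks, so feel for the slot, and leave everything else where it is.

Things in the scene. Friction and masses are not known exactly. Their poses are not given: they have to be found in the camera images.
- panel: the loose drawer bottom: plywood slab 8 mm thick (its x), 120 mm wide (y), 130 mm high (z, up the slab), 0.1 kg, faces alike; origin at its centre. At the start it leans in the stand, its top tilted 0.32 rad towards the stand's -x (robot) side. Its top 50 mm are free on both faces; lower down two props carry its -x face.
- board: plywood assembly board 150 (x) x 400 (y) x 18 mm, fixed; origin at the centre of its underside. On it stand two like drawers, held fast, 98 mm to either side (y) of its centre, square to it. Cleats at their ends place them along y only: along the board's x each stands up to 5 mm off its nominal place, either way, differently each time, and the state does not tell it: look, or feel for the slot.
- left_mouth (a point): nominal middle of the slot on top of the left (+y) drawer, 153 mm above the bench, axes as the board's (true slot up to 5 mm off in x). Slot: a vertical groove in each side wall, 9.5 mm wide (x), 122.5 mm between groove bottoms (y), no lead-in. Flat wood level with the mouth bounds it: on the -x side the drawer back, on the +x side a 10 mm lip of each side wall.
- right_mouth (a point): the same for the right (-y) drawer. Each drawer stands on its dark front (90 x 150 mm), back up, underside to +x: 80 (x) x 135 (y) mm, 135 mm high, standing on the board. The drawer back is a board 10 mm thick whose top is level with the mouth; it begins 6 mm to -x of the slot's middle and is 53 mm wide, so fingers cannot go lower than the mouth there.
- left_home (a point): nominal place of the centre of a bottom fully home in the left drawer (true place up to 5 mm off in x, as the mouth), 92 mm above the bench, axes as the board's. Fully home, its foot is at the bottom of a 10.5 mm wide, 5 mm deep groove in the drawer front and its top edge stands 4 mm above the mouth.
- right_home (a point): the same for the right drawer. In both drawers, from 58 mm below the mouth, a small leaf spring in each groove presses the panel towards +x, so that it stays where it is left and takes about 3 to 10 N to push further down.
- fitted_bottom: the bottom that one of the two drawers already has, fully home and fixed, left or right at random: same size and axes as panel, origin at its centre
- stand: leaning stand that holds the loose panel: plywood base 130 (x) x 160 (y) x 14 mm with two sloping props on the -x side of the panel up to 80 mm above the bench and a 12 mm high foot strip on its +x side; origin at the centre of its underside; fixed
- glue: white glue bottle, orange cap, 60 mm across, 170 mm tall; a bystander
- wax: flat wax tin, 84 mm across, 50 mm tall; a bystander
- hammer: hammer lying on the bench; a bystander
- screwdriver: screwdriver lying on the bench ; a bystander
- sanding_block: cork sanding block 110 x 65 x 33 mm; a bystander
- knob_1: brass drawer knob, 44 mm across, 33 mm tall; a bystander
- knob_2: second brass drawer knob, the same; a bystander
Mind the look-alikes: they are no part of the job. Leave any orange or yellow look-alike of the panel alone.

How it is judged:
At the end, for the whole second after the job is handed in: the panel is in the drawer that had no bottom, at rest: its centre within 2.5 mm of the fully-home height, within 7.5 mm of the nominal home point across its thickness (the drawers' own play) and 4 mm along its width, square to the drawer within 0.04 rad (((x of panel in the frame of left_home between -0.0075 and 0.0075 m and y of panel in the frame of left_home between -0.004 and 0.004 m and z of panel in the frame of left_home between -0.0025 and 0.0025 m and angle between the x axis of panel and the x axis of left_home, either way round below 0.04 rad and angle between the z axis of panel and the z axis of left_home, either way round below 0.04 rad) or (x of panel in the frame of right_home between -0.0075 and 0.0075 m and y of panel in the frame of right_home between -0.004 and 0.004 m and z of panel in the frame of right_home between -0.0025 and 0.0025 m and angle between the x axis of panel and the x axis of right_home, either way round below 0.04 rad and angle between the z axis of panel and the z axis of right_home, either way round below 0.04 rad)) and linear speed of panel below 0.01 m/s); the robot touches nothing.
It fails at once if a bystander on the bench is moved by more than 30 mm (distance of any of glue, wax, hammer, screwdriver, sanding_block, knob_1, knob_2 from where it was at the start of the episode above 0.03 m).
It also fails if it takes over 64 s, if anything falls off the work surface, if the arm or the gripper's body presses on something with over 40 N, if the wrist force passes 120 N, or if a joint passes its speed limit or range.

## Working session

There is one attempt and no reset: what is moved stays moved. The work goes in short steps, Python scripts to look and compute and a shell command to move; the robot and the scene stay as the last step left them, time stands still between calls to the robot, and variables do not carry over. Pictures are saved under pics/ and viewed, at most 12 in all, crops included, and the job is handed in when it is done.

```bash
mkdir -p pics; ls; python3 - <<'E'
from rig import sense,get_image
import cv2
for n in ["scene","side"]:
    d=get_image(n); cv2.imwrite(f"pics/{n}0.png",d["color"][:,:,::-1]); print(n,d["mtx"],d["distortion"],d["origin"],d["rotation"])
s=sense();print(s)
E
```

```text
pics
scene [[481.57237812   0.         307.8089659 ]
 [  0.         481.57237812 196.2710912 ]
 [  0.           0.           1.        ]] [-0.11825677  0.          0.          0.          0.        ] [ 1.44814801 -0.46861578  1.05117524] [[ 0.5317032  -0.55040522  0.64369698]
 [ 0.84666431  0.36449888 -0.38768557]
 [-0.02124267  0.75112892  0.65981368]]
side [[482.26664299   0.         322.67973303]
 [  0.         482.26664299 199.15954688]
 [  0.           0.           1.        ]] [0.01041538 0.         0.         0.         0.        ] [0.13408182 1.02882289 0.8996063 ] [[-0.92950672  0.20899642 -0.30387129]
 [-0.3684836  -0.56067882  0.74152485]
 [-0.01539816  0.80122391  0.59816648]]
{'time_s': 0.1, 'joint_positions': array([-1.36563983e+00,  4.91501372e-01,  1.55940190e+00,  3.51664114e-06,
        1.09170599e+00, -1.05594936e-01]), 'joint_vel': array([-0.00041289, -0.00107383, -0.00233245, -0.0008551 ,  0.00070871,
       -0.0002076 ]), 'effort': array([ 2.16167362e-03, -6.19446731e+01, -2.62026376e+01, -9.55198766e-05,
        2.88914074e-03,  2.55684046e-05]), 'tcp_pos': array([ 0.1910949 , -0.59486792,  0.24478026]), 'tool_rot': array([[ 9.52104576e-01,  3.05772521e-01, -2.04048588e-04],
       [ 3.05772569e-01, -9.52104062e-01,  9.95925027e-04],
       [ 1.10251017e-04, -1.01061724e-03, -9.99999483e-01]]), 'contact_force': array([-0.33601783,  0.13973863,  0.09899538]), 'torque': array([-0.00657958, -0.02636267, -0.00143244]), 'gripper_force': 0.0, 'opening': 0.0853319152364873}
```

View pics/scene0.png

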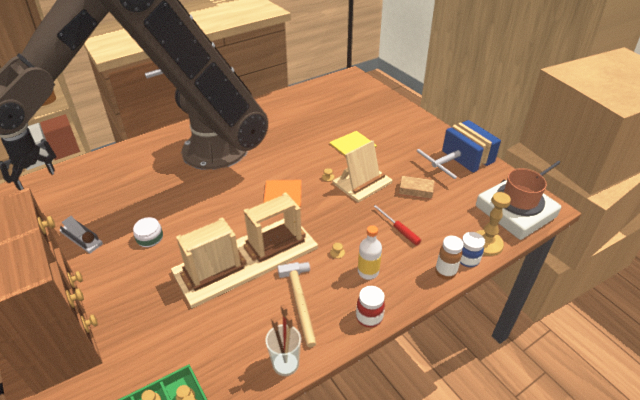

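View pics/side0.png

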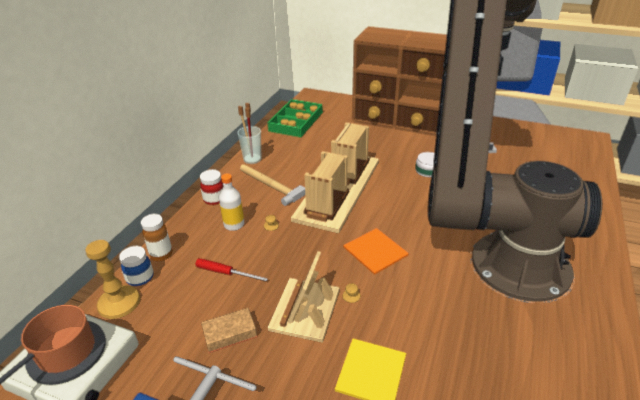

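The scene view shows the right (-y) drawer (~210,255) already has a bottom. The left one (~273,225) is open, and the panel leans in the stand at ~(362,165). In the side view the stand is at ~(305,295) and the drawers are at ~(325,185) and (348,150).

```bash
python3 - <<'E'
import cv2
a=cv2.imread("pics/scene0.png")[135:300,165:400]; cv2.imwrite("pics/sc1.png",cv2.resize(a,None,fx=3.4,fy=3.4,interpolation=cv2.INTER_CUBIC))
b=cv2.imread("pics/side0.png"); l=cv2.resize(b[120:230,285:385],None,fx=4,fy=4,interpolation=cv2.INTER_CUBIC); r=cv2.resize(b[240:350,260:360],None,fx=4,fy=4,interpolation=cv2.INTER_CUBIC)
cv2.imwrite("pics/si1.png",cv2.hconcat([l,r]))
E
```

```text
(no output)
```

View pics/sc1.png

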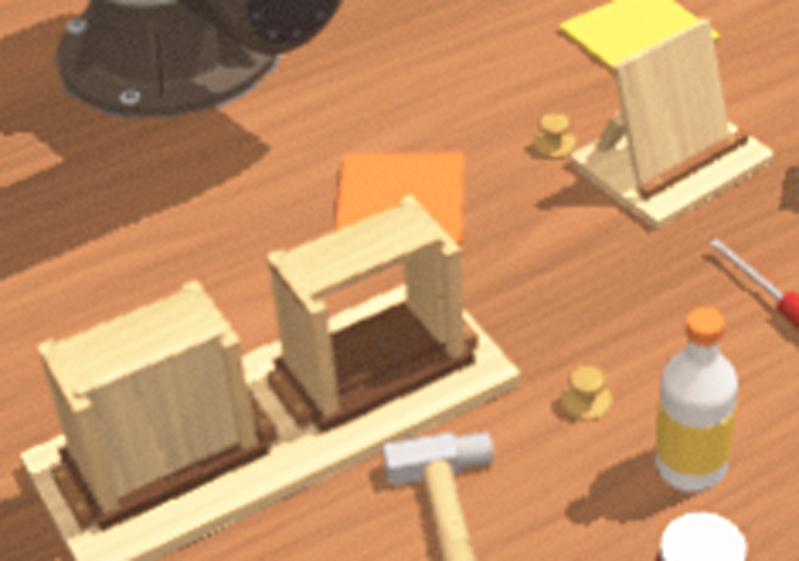

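View pics/si1.png

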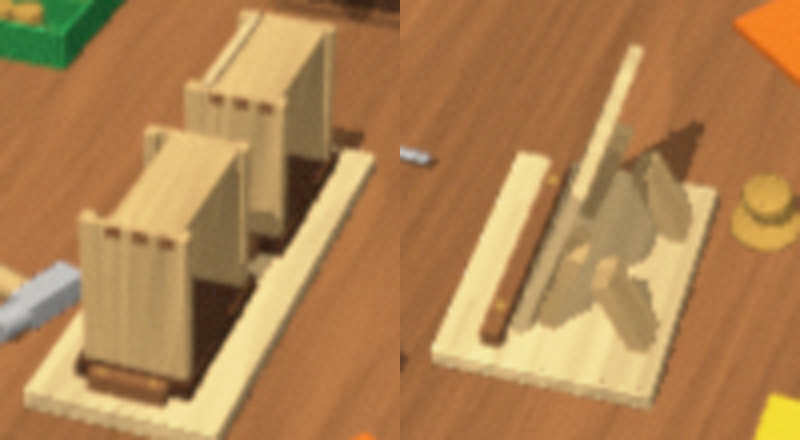

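```bash
cat > h.py <<'E'
import numpy as np,cv2
def ray(d,uv):
    q=cv2.undistortPoints(np.array([[uv]],float),np.array(d["mtx"]),np.array(d["distortion"]))[0,0]
    R=np.array(d["rotation"]); v=R@np.array([q[0],-q[1],-1.0]); return np.array(d["origin"]),v/np.linalg.norm(v)
def onz(d,uv,z):
    o,v=ray(d,uv); return o+v*(z-o[2])/v[2]
def proj(d,P):
    R=np.array(d["rotation"]); c=(np.atleast_2d(P)-d["origin"])@R; c=c*[1,-1,-1]
    return cv2.projectPoints(c,np.zeros(3),np.zeros(3),np.array(d["mtx"]),np.array(d["distortion"]))[0][:,0]
def tri(a,b):
    (o1,v1),(o2,v2)=a,b
    A=np.stack([v1,-v2],1); t=np.linalg.lstsq(A,o2-o1,rcond=None)[0]
    p,q=o1+t[0]*v1,o2+t[1]*v2; return (p+q)/2,np.linalg.norm(p-q)
E
python3 - <<'E'
from h import *
from rig import get_image
np.set_printoptions(precision=4,suppress=True)
sc=get_image("scene"); si=get_image("side")
S=lambda x,y:(165+x/3.4,135+y/3.4)
L=lambda x,y:(285+x/4,120+y/4)
R=lambda x,y:(260+(x-400)/4,240+y/4)
print("board scene ++,--",onz(sc,S(519,373),.018),onz(sc,S(22,458),.018))
print("board side ++,-+,--",onz(si,L(27,390),.018),onz(si,L(217,430),.018),onz(si,L(375,155),.018))
print("stand scene --,+-,++",*[onz(sc,S(*p),.014) for p in[(572,158),(655,218),(771,152)]])
print("stand side ++,-+,--,+-",*[onz(si,R(*p),.014) for p in[(434,350),(650,398),(718,187),(530,152)]])
print("drawer L scene back -x edge z.153",*[onz(sc,S(*p),.153) for p in[(272,255),(408,200),(320,305),(460,243)]])
print("drawer L side", *[onz(si,L(*p),.153) for p in[(82,215),(190,237),(248,145),(148,130)]])
print("panel top +y tri",tri(ray(sc,S(710,23)),ray(si,R(633,47))), onz(sc,S(618,68),.14),onz(sc,S(708,23),.14))
E
```

```text
board scene ++,-- [0.6375 0.0485 0.018 ] [ 0.4936 -0.3496  0.018 ]
board side ++,-+,-- [0.6335 0.0504 0.018 ] [0.4886 0.0442 0.018 ] [ 0.4871 -0.3467  0.018 ]
stand scene --,+-,++ [0.4196 0.2527 0.014 ] [0.5372 0.2679 0.014 ] [0.5215 0.4235 0.014 ]
stand side ++,-+,--,+- [0.5199 0.4259 0.014 ] [0.3935 0.4125 0.014 ] [0.412  0.2522 0.014 ] [0.5328 0.2664 0.014 ]
drawer L scene back -x edge z.153 [ 0.5249 -0.1157  0.153 ] [0.5271 0.0105 0.153 ] [ 0.5974 -0.1099  0.153 ] [0.5966 0.0191 0.153 ]
drawer L side [0.6019 0.01   0.153 ] [0.5217 0.0092 0.153 ] [ 0.524  -0.1173  0.153 ] [ 0.6007 -0.1116  0.153 ]
panel top +y tri (array([0.4589, 0.3445, 0.1792]), np.float64(0.06329129119946143)) [0.4594 0.2755 0.14  ] [0.4481 0.3908 0.14  ]
```

```bash
python3 - <<'E'
from h import *
from rig import get_image
np.set_printoptions(precision=4,suppress=True)
sc=get_image("scene"); si=get_image("side")
S=lambda x,y:(165+x/3.4,135+y/3.4)
R=lambda x,y:(260+(x-400)/4,240+y/4)
print(tri(ray(sc,S(618,68)),ray(si,R(636,46))))
for z in(.135,.14,.145): print(z,onz(sc,S(618,68),z),onz(sc,S(710,23),z))
# panel predicted in stand frame: side check of corners
yaw=np.radians(6.5)
E
```

```text
(array([0.4556, 0.2765, 0.138 ]), np.float64(0.0031594836801082608))
0.135 [0.454  0.2796 0.135 ] [0.4436 0.3971 0.135 ]
0.14 [0.4594 0.2755 0.14  ] [0.4491 0.3924 0.14  ]
0.145 [0.4649 0.2714 0.145 ] [0.4546 0.3876 0.145 ]
```

```bash
python3 -m pendant '[[0,[0.945,-0.326,-1],[0,0,-0.12]],[0,[0.945,-0.326,-1],[0,0,-0.24]],[0,[0.945,-0.326,-1],[0,0,-0.35]],[0,[0.945,-0.326,-1],[0,0,-0.47]],[0,[0.945,-0.326,-1],[0,0,-0.58]],[0,[0.945,-0.326,-1],[0,0,-0.7]],[0,[0.945,-0.326,-1],[0,0,-0.808]],[0,[0.945,-0.326,-1],[0,0,-0.808]]]'
python3 -m pendant '[[0,[0.5,0.3,0],[0,0,0]],[0,[0.97,0.63,0],[0,0,0]]]'
python3 -m pendant '[[0,[0.5,0.3,0],[0,0,0]],[0,[0.97,0.63,0],[0,0,0]]]'
python3 -m pendant '[[0,[0.5,0.3,0],[0,0,0]],[0,[0.97,0.63,0],[0,0,0]]]'
python3 -m pendant '[[0,[0.5,0.3,0],[0,0,0]],[0,[0.97,0.63,0],[0,0,0]]]'
python3 -m pendant '[[0,[0.5,0.3,0],[0,0,0]],[0,[0.95,0.62,0],[0,0,0]],[0,[0.95,0.62,0],[0,0,0]],[0,[0.95,0.62,0],[0,0,0]]]'
python3 - <<'E'
from rig import *; import cv2
d=get_image("wrist"); cv2.imwrite("pics/w1.png",d["color"][:,:,::-1]); print(d["origin"],d["rotation"]); s=sense(); print(s["time_s"],s["tcp_pos"],s["tool_rot"],s["joint_positions"])
E
```

```text
time_s: 1.3
tcp_pos: [0.2712, -0.5351, 0.3453]
tool_rot: [[-0.008, 1.0, -0.0], [1.0, 0.008, -0.0], [-0.0, -0.0, -1.0]]
contact_force: [0.1, -0.8, 0.4]
opening: 0.0854
gripper_force: 0.0
time_s: 1.55
tcp_pos: [0.3335, -0.4365, 0.3451]
tool_rot: [[-0.003, 1.0, -0.0], [1.0, 0.003, 0.0], [0.0, -0.0, -1.0]]
contact_force: [1.8, -1.1, 0.7]
opening: 0.0851
gripper_force: 0.0
time_s: 1.8
tcp_pos: [0.396, -0.3383, 0.3455]
tool_rot: [[-0.004, 1.0, 0.0], [1.0, 0.004, -0.0], [-0.0, 0.0, -1.0]]
contact_force: [1.2, -1.7, 0.0]
opening: 0.0854
gripper_force: 0.0
time_s: 2.05
tcp_pos: [0.4581, -0.2406, 0.3455]
tool_rot: [[-0.004, 1.0, 0.0], [1.0, 0.004, -0.0], [-0.0, 0.0, -1.0]]
contact_force: [0.3, -1.2, 0.5]
opening: 0.0853
gripper_force: 0.0
time_s: 2.3
tcp_pos: [0.5203, -0.143, 0.3456]
tool_rot: [[-0.004, 1.0, 0.0], [1.0, 0.004, -0.0], [-0.0, 0.0, -1.0]]
contact_force: [0.2, 0.2, 0.3]
opening: 0.0856
gripper_force: 0.0
time_s: 2.8
tcp_pos: [0.5805, -0.0493, 0.3451]
tool_rot: [[-0.007, 1.0, -0.001], [1.0, 0.007, -0.0], [-0.0, -0.001, -1.0]]
contact_force: [0.8, -0.3, 0.1]
opening: 0.0856
gripper_force: 0.0
[0.57994419 0.03267684 0.47323001] [[ 9.99969735e-01 -7.24162924e-03 -2.84408287e-03]
 [ 7.76995425e-03  9.48211681e-01  3.17544070e-01]
 [ 3.97256175e-04 -3.17556558e-01  9.48239250e-01]]
2.85 [ 0.5803065  -0.04987358  0.34527287] [[-6.75658700e-03  9.99977148e-01 -2.26124361e-04]
 [ 9.99977141e-01  6.75652830e-03 -2.59354187e-04]
 [-2.57820445e-04 -2.27871541e-04 -9.99999941e-01]] [-1.98994645e-01  3.45496357e-01  1.52455739e+00 -3.12824773e-04
  1.27170931e+00 -2.05659056e-01]
```

View pics/w1.png

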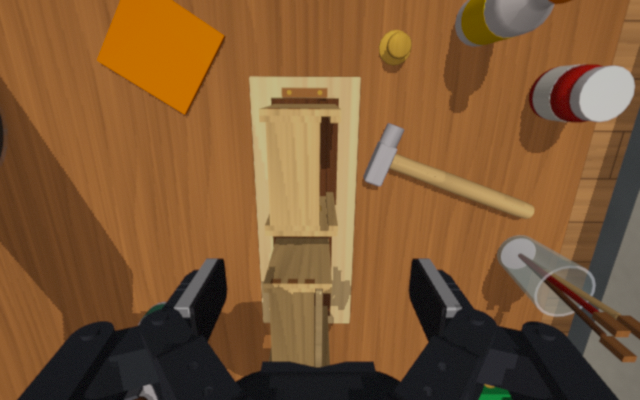

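Wrist view from above: board spans (250..360, 77..323), with the open left drawer at (262..338, 105..232) and its slot gap near column 325. I'll zoom in to read the edges.

```bash
python3 - <<'E'
import cv2
a=cv2.imread("pics/w1.png"); f=lambda y0,x0,h,w,k:cv2.resize(a[y0:y0+h,x0:x0+w],None,fx=k,fy=k,interpolation=cv2.INTER_CUBIC)
A=f(90,250,150,100,4); B=f(65,240,150,100,4)[:600]
cv2.imwrite("pics/w1c.png",A)
E
```

```text
(no output)
```

View pics/w1c.png

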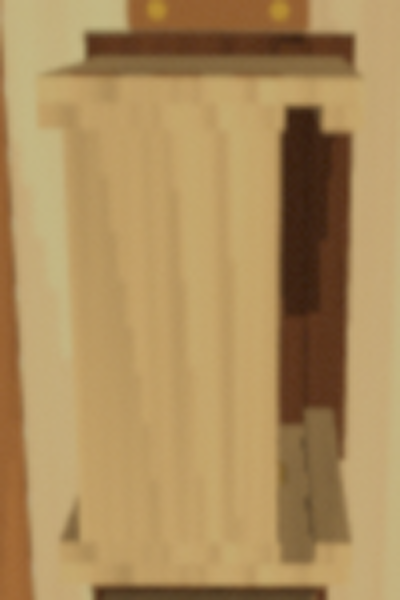

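```bash
python3 - <<'E'
from h import *
from rig import get_image
np.set_printoptions(precision=4,suppress=True)
w=get_image("wrist")
C=lambda x,y:(250+x/4,90+y/4)
g=lambda *p:[print(q,onz(w,C(*q),.153)[:2]) for q in p]
print("backedge");g((281,105),(279.5,300),(279,540))
print("lip inner");g((321,125)); print("lip outer");g((363,90),(353,555))
print("wall -x");g((38,90),(61,550)); print("backboard -x");g((63,130),(78,535))
print("wall outer y");g((200,77),(200,585)); print("board z.018")
for p in [(250,78),(360,77),(350,323),(264,323)]: print(onz(w,p,.018)[:2])
E
```

```text
backedge
(281, 105) [0.5828 0.0075]
(279.5, 300) [ 0.5829 -0.041 ]
(279, 540) [ 0.5834 -0.1076]
lip inner
(321, 125) [0.5926 0.0028]
lip outer
(363, 90) [0.6026 0.0112]
(353, 555) [ 0.6036 -0.1119]
wall -x
(38, 90) [0.5238 0.0106]
(61, 550) [ 0.524 -0.111]
backboard -x
(63, 130) [0.5294 0.0011]
(78, 535) [ 0.5288 -0.1065]
wall outer y
(200, 77) [0.5631 0.0139]
(200, 585) [ 0.5618 -0.1212]
board z.018
[0.4898 0.0461]
[0.6366 0.0484]
[ 0.639  -0.3504]
[ 0.4902 -0.3514]
```

```bash
python3 -m pendant '[[0,[0.5,-0.18,0],[0,0,0]],[0,[0.963,-0.37,0],[0,0,0]]]' >/dev/null
python3 -m pendant '[[0,[0.5,-0.18,0],[0,0,0]],[0,[0.963,-0.37,0],[0,0,0]]]' >/dev/null
python3 -m pendant '[[0,[0.5,-0.18,0],[0,0,0]],[0,[0.963,-0.37,0],[0,0,0]]]' >/dev/null
python3 -m pendant '[[0,[0.5,-0.18,0],[0,0,0]],[0,[0.963,-0.37,0],[0,0,0]],[0,[0.963,-0.37,0],[0,0,0]]]'
python3 -m pendant '[[0,[0,0,0.4],[-0.1,0.005,-0.03]],[0,[0,0,0.9],[-0.204,0.0096,-0.06]],[0,[0,0,0.9],[-0.204,0.0096,-0.06]],[0,[0,0,0.9],[-0.204,0.0096,-0.06]],[0,[0,0,0.9],[-0.204,0.0096,-0.06]]]'
python3 - <<'E'
from rig import *; import cv2
d=get_image("wrist"); cv2.imwrite("pics/w2.png",d["color"][:,:,::-1]); s=sense(); print(s["time_s"],s["tcp_pos"],s["tool_rot"],s["joint_positions"])
E
```

```text
time_s: 4.03
tcp_pos: [0.4282, 0.3358, 0.3454]
tool_rot: [[-0.01, 1.0, 0.0], [1.0, 0.01, 0.0], [0.0, 0.0, -1.0]]
contact_force: [0.6, -0.7, 0.5]
opening: 0.0853
gripper_force: 0.0
time_s: 4.65
tcp_pos: [0.4307, 0.3345, 0.2571]
tool_rot: [[-0.102, 0.944, 0.314], [0.995, 0.096, 0.033], [0.001, 0.316, -0.949]]
contact_force: [0.1, 0.1, 0.4]
opening: 0.0855
gripper_force: 0.0
4.7 [0.43042687 0.33456544 0.25682705] [[-1.02284699e-01  9.43760499e-01  3.14410498e-01]
 [ 9.94754951e-01  9.68332144e-02  3.29532509e-02]
 [ 6.54597371e-04  3.16132013e-01 -9.48714985e-01]] [ 0.60723106  0.28975983  1.89941248 -0.24379024  0.68298403  0.67356298]
```

View pics/w2.png

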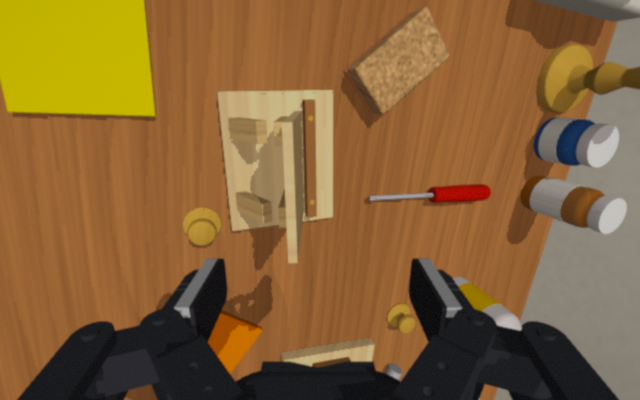

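The wrist view shows the panel edge-on in the stand: its top edge runs from (286,123) to (293,263). The stand base has corners at (219,91), (333,91), (333,218) and (232,231).

```bash
python3 - <<'E'
from h import *
from rig import get_image,sense
np.set_printoptions(precision=4,suppress=True)
w=get_image("wrist"); s=sense(); R=s["tool_rot"];t=s["tcp_pos"]
for p in [(219,91),(333,91),(333,218),(232,231)]: print(onz(w,p,.014)[:2])
im=w["color"].astype(int)
for r in (128,150,190,230,255):
    print(r,[int(v) for v in im[r,274:304,2]])
for z in(.137,.141):
  for p in [(281.5,123),(292.5,123),(288,263),(298,263)]:
    q=onz(w,p,z); print(z,q,(q-t)@R)
E
```

```text
[0.3955 0.4122]
[0.5217 0.425 ]
[0.5406 0.2672]
[0.4119 0.254 ]
128 [102, 102, 102, 104, 102, 99, 91, 91, 108, 122, 126, 127, 127, 128, 128, 127, 127, 125, 114, 83, 66, 63, 64, 63, 64, 64, 64, 69, 74, 48]
150 [90, 92, 91, 93, 91, 91, 90, 92, 96, 109, 120, 123, 123, 123, 123, 123, 124, 123, 119, 103, 78, 64, 63, 64, 61, 64, 62, 67, 75, 61]
190 [87, 91, 91, 90, 92, 90, 91, 90, 89, 79, 79, 108, 124, 128, 127, 128, 128, 128, 127, 127, 120, 92, 69, 64, 63, 64, 63, 63, 65, 71]
230 [35, 38, 38, 38, 38, 39, 35, 37, 38, 37, 35, 39, 74, 116, 128, 130, 130, 130, 130, 130, 129, 125, 104, 80, 64, 61, 59, 56, 53, 49]
255 [56, 57, 56, 54, 57, 53, 54, 54, 57, 55, 52, 55, 57, 70, 100, 114, 116, 116, 118, 117, 117, 119, 113, 93, 67, 55, 50, 51, 52, 50]
0.137 [0.4359 0.3937 0.137 ] [ 0.0582 -0.0266  0.1172]
0.137 [0.4444 0.3943 0.137 ] [ 0.0579 -0.0185  0.1199]
0.137 [0.4496 0.2751 0.137 ] [-0.0612 -0.0252  0.1176]
0.137 [0.4587 0.2744 0.137 ] [-0.0628 -0.0167  0.1204]
0.141 [0.435 0.394 0.141] [ 0.0586 -0.0261  0.1131]
0.141 [0.4434 0.3946 0.141 ] [ 0.0583 -0.0182  0.1157]
0.141 [0.4485 0.2774 0.141 ] [-0.0588 -0.0248  0.1135]
0.141 [0.4574 0.2767 0.141 ] [-0.0604 -0.0164  0.1163]
```

```bash
python3 -m pendant '[[0,[-0.01,-0.215,0.2],[0,0,-0.007]],[0,[-0.01,-0.215,0.6],[0,0,-0.007]],[0,[-0.01,-0.215,0.6],[0,0,-0.007]]]'
python3 -m pendant '[[0,[0,0,0.3],[0,0,0]],[0,[0,0,0.5],[0,0,0]],[0,[0,0,0.71],[0,0,0]],[0,[0,0,0.71],[0,0,0]]]'
python3 -m pendant '[[0.5,[0,0,0],[0,0,0]],[0.7,[0,0,0],[0,0,0]],[0.8,[0,0,0],[0,0,0]],[0.8,[0,0,0],[0,0,0]],[1,[0,0,0],[0,0,0]],[1,[0,0,0],[0,0,0]],[1,[0,0,0],[0,0,0]],[1,[0,0,0],[0,0,0]]]' 60
```

```text
time_s: 5.12
tcp_pos: [0.4279, 0.333, 0.1902]
tool_rot: [[-0.113, 0.944, 0.311], [0.994, 0.109, 0.03], [-0.006, 0.312, -0.95]]
contact_force: [1.0, 0.5, 0.7]
opening: 0.0855
gripper_force: 0.0
time_s: 5.62
tcp_pos: [0.4505, 0.3357, 0.1246]
tool_rot: [[-0.114, 0.943, 0.313], [0.994, 0.109, 0.032], [-0.004, 0.315, -0.949]]
contact_force: [0.1, 0.2, 0.5]
opening: 0.0853
gripper_force: 0.0
time_s: 6.62
tcp_pos: [0.4505, 0.3359, 0.1245]
tool_rot: [[-0.114, 0.942, 0.315], [0.993, 0.11, 0.033], [-0.003, 0.316, -0.949]]
contact_force: [4.0, -0.3, 4.9]
opening: 0.0072
gripper_force: 60.2
```

```bash
python3 -m pendant '[[1,[0,0,-0.1],[0,0,0]],[1,[0,0,-0.25],[0,0,0]],[1,[0,0,-0.45],[0,0,0]],[1,[0,0,-0.7],[0,0,0]],[1,[0,0,-1],[0,0,0]],[1,[0,0,-1],[0,0,0]]]'
python3 -m pendant '[[1,[0,-0.2,-0.5],[0.07,-0.004,0.023]],[1,[0,-0.2,-1],[0.14,-0.008,0.046]],[1,[0,-0.2,-1],[0.204,-0.011,0.069]],[1,[0,-0.2,-1],[0.204,-0.011,0.069]],[1,[0,-0.2,-1],[0.204,-0.011,0.069]]]'
python3 - <<'E'
from rig import *; import cv2
d=get_image("wrist"); cv2.imwrite("pics/w3.png",d["color"][:,:,::-1]); s=sense(); print(s["time_s"],s["tcp_pos"],s["tool_rot"],s["opening"],s["contact_force"],s["torque"])
E
```

```text
time_s: 7.38
tcp_pos: [0.418, 0.3325, 0.22]
tool_rot: [[-0.115, 0.942, 0.314], [0.993, 0.11, 0.033], [-0.003, 0.316, -0.949]]
contact_force: [-0.3, -0.3, -1.8]
opening: 0.0069
gripper_force: 59.7
time_s: 8.0
tcp_pos: [0.3682, 0.3266, 0.306]
tool_rot: [[-0.006, 1.0, -0.0], [1.0, 0.006, -0.005], [-0.005, -0.0, -1.0]]
contact_force: [-0.4, -0.0, -0.4]
opening: 0.0068
gripper_force: 59.7
8.05 [0.36811058 0.32669809 0.30631678] [[-5.85207085e-03  9.99982866e-01 -1.47466960e-04]
 [ 9.99970100e-01  5.85125056e-03 -5.05584481e-03]
 [-5.05489532e-03 -1.77049713e-04 -9.99987208e-01]] 0.007077658751089479 [ 0.21089239  0.53510717 -1.09227061] [ 0.00362299 -0.01868643 -0.03951599]
```

View pics/w3.png

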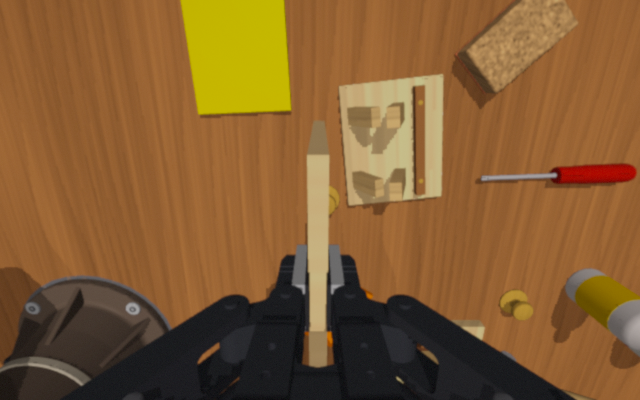

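The panel is held straight in the grip. Its +y top end is at row ~154 (columns 307–329) and its lower +y corner at ~(318,121).

```bash
python3 - <<'E'
from h import *
from rig import get_image,sense
np.set_printoptions(precision=4,suppress=True)
w=get_image("wrist"); s=sense(); R=s["tool_rot"];t=s["tcp_pos"]
im=w["color"].astype(int)
print(im[114:160,318].tolist()[::1])
for z in(-.013,-.016,-.019):
  for p in [(318,154),(307.5,156),(328.5,156),(308.5,240),(329,240)]:
    o,v=ray(w,p); o=(o-t)@R; v=v@R; q=o+v*(z-o[2])/v[2]; print(z,p,q)
for z in (.111,.114,.117):
  for p in [(311,121),(326,121)]:
    o,v=ray(w,p); o=(o-t)@R; v=v@R; q=o+v*(z-o[2])/v[2]; print(z,p,q)
E
```

```text
[[157, 102, 54], [156, 102, 52], [157, 102, 52], [157, 102, 53], [155, 100, 52], [155, 104, 56], [151, 110, 66], [145, 115, 76], [143, 117, 78], [143, 117, 80], [143, 118, 80], [142, 118, 82], [142, 118, 81], [142, 118, 81], [141, 116, 79], [142, 118, 80], [141, 117, 80], [142, 117, 82], [141, 116, 80], [141, 116, 80], [141, 117, 82], [141, 117, 81], [142, 118, 83], [141, 117, 80], [142, 117, 82], [141, 116, 79], [143, 118, 83], [142, 118, 81], [140, 117, 80], [142, 117, 82], [141, 116, 81], [143, 117, 81], [142, 118, 81], [140, 116, 79], [141, 117, 82], [141, 116, 81], [141, 116, 80], [141, 118, 80], [142, 119, 81], [144, 119, 80], [162, 137, 94], [187, 163, 115], [197, 174, 124], [198, 177, 127], [198, 176, 126], [199, 177, 127]]
-0.013 (318, 154) [ 0.0598  0.0003 -0.013 ]
-0.013 (307.5, 156) [ 0.059  -0.0035 -0.013 ]
-0.013 (328.5, 156) [ 0.059   0.0041 -0.013 ]
-0.013 (308.5, 240) [ 0.0254 -0.0034 -0.013 ]
-0.013 (329, 240) [ 0.0254  0.0047 -0.013 ]
-0.016 (318, 154) [ 0.0603  0.0003 -0.016 ]
-0.016 (307.5, 156) [ 0.0596 -0.0034 -0.016 ]
-0.016 (328.5, 156) [ 0.0596  0.004  -0.016 ]
-0.016 (308.5, 240) [ 0.0268 -0.0034 -0.016 ]
-0.016 (329, 240) [ 0.0268  0.0046 -0.016 ]
-0.019 (318, 154) [ 0.0609  0.0003 -0.019 ]
-0.019 (307.5, 156) [ 0.0602 -0.0033 -0.019 ]
-0.019 (328.5, 156) [ 0.0602  0.0039 -0.019 ]
-0.019 (308.5, 240) [ 0.0283 -0.0033 -0.019 ]
-0.019 (329, 240) [ 0.0283  0.0044 -0.019 ]
0.111 (311, 121) [ 0.0601 -0.0046  0.111 ]
0.111 (326, 121) [0.0601 0.0064 0.111 ]
0.114 (311, 121) [ 0.0598 -0.0046  0.114 ]
0.114 (326, 121) [0.0599 0.0065 0.114 ]
0.117 (311, 121) [ 0.0596 -0.0047  0.117 ]
0.117 (326, 121) [0.0596 0.0065 0.117 ]
```

```bash
python3 -m pendant '[[1,[-0.4,0.2,0],[0,0.003,0]],[1,[-0.953,0.546,0],[0,0.003,0]]]' >/dev/null
python3 -m pendant '[[1,[-0.5,0.27,0],[0,0,0]],[1,[-0.953,0.546,0],[0,0,0]]]' >/dev/null
python3 -m pendant '[[1,[-0.5,0.27,0],[0,0,0]],[1,[-0.953,0.546,0],[0,0,0]]]' >/dev/null
python3 -m pendant '[[1,[-0.5,0.27,0],[0,0,0]],[1,[-0.953,0.546,0],[0,0,0]],[1,[-0.953,0.546,0],[0,0,0]],[1,[-0.953,0.546,0],[0,0,0]]]'
python3 - <<'E'
from rig import *; import cv2
s=sense(); print(s["time_s"],s["tcp_pos"],s["tool_rot"])
for n,y,x in(("scene",170,230),("side",100,270)):
    d=get_image(n); cv2.imwrite(f"pics/{n}3.png",d["color"][:,:,::-1])
d=get_image("wrist"); cv2.imwrite("pics/w4.png",d["color"][:,:,::-1])
a=cv2.imread("pics/w4.png")[60:310,200:440]; b=cv2.imread("pics/scene3.png")[150:270,235:325]; c=cv2.imread("pics/side3.png")[110:230,280:370]
R=lambda i,k:cv2.resize(i,None,fx=k,fy=k,interpolation=cv2.INTER_CUBIC)
A=R(a,2.0); B=cv2.vconcat([R(b,2.5)[:300],R(c,2.5)[:300]])
A=cv2.copyMakeBorder(A,0,100,0,0,cv2.BORDER_CONSTANT)
cv2.imwrite("pics/c4.png",cv2.hconcat([A,B])); print(A.shape,B.shape)
E
```

```text
time_s: 9.35
tcp_pos: [0.587, -0.0503, 0.3071]
tool_rot: [[-0.005, 1.0, -0.001], [1.0, 0.005, 0.001], [0.001, -0.001, -1.0]]
contact_force: [-0.3, 0.9, -1.2]
opening: 0.0069
gripper_force: 59.7
9.35 [ 0.58699638 -0.05033276  0.3070662 ] [[-5.40891407e-03  9.99985116e-01 -7.15085553e-04]
 [ 9.99984569e-01  5.40981427e-03  1.26298727e-03]
 [ 1.26683695e-03 -7.08243129e-04 -9.99998947e-01]]
(600, 480, 3) (600, 225, 3)
```

View pics/c4.png

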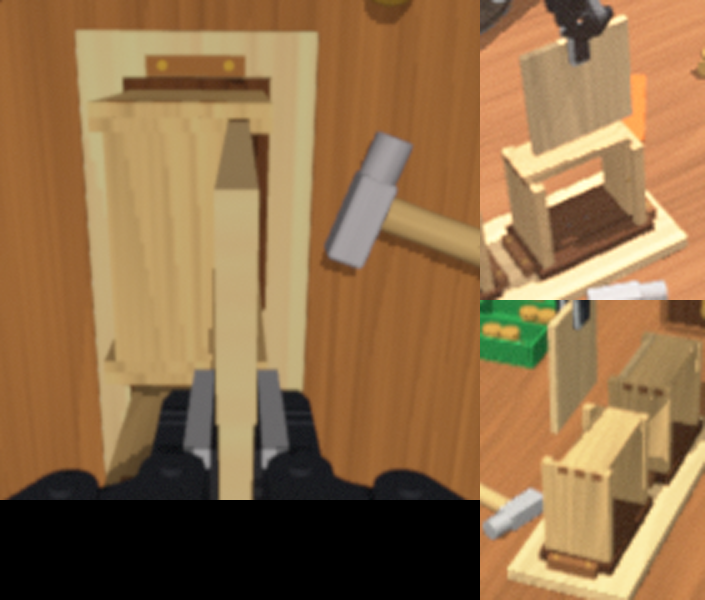

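The panel is held over the left drawer. Its lower +y corner is at full-image ~(318,120), and the drawer's +y wall runs from about (245,112) to (335,112).

```bash
python3 - <<'E'
from h import *
from rig import get_image,sense
np.set_printoptions(precision=4,suppress=True,linewidth=200)
w=get_image("wrist"); im=w["color"].astype(int)
for r in(112,118): print(r,"lip",im[r,310:345,2].tolist()); print("wall-x",im[r,238:256,2].tolist())
print("col 280",im[100:130,280,2].tolist()); print("foot row 121-128",[im[r,308:330,2].tolist() for r in(119,121,124)])
for p in[(245,115),(335,115),(280,112),(258,240)]: print(p,onz(w,p,.153)[:2])
for p in[(318,120),(312,121),(324,121)]: print(p,onz(w,p,.193)[:2])
E
```

```text
112 lip [102, 100, 99, 99, 99, 101, 101, 99, 98, 97, 94, 93, 95, 98, 99, 99, 101, 101, 101, 101, 98, 99, 100, 101, 100, 105, 111, 116, 116, 115, 116, 117, 118, 116, 117]
wall-x [51, 70, 108, 124, 124, 118, 112, 109, 109, 109, 108, 106, 106, 106, 104, 100, 98, 97]
118 lip [108, 108, 107, 103, 101, 101, 100, 96, 96, 94, 92, 91, 93, 97, 102, 105, 105, 105, 105, 106, 104, 105, 106, 109, 108, 108, 113, 114, 116, 116, 116, 116, 116, 118, 117]
wall-x [48, 65, 99, 120, 125, 121, 113, 108, 106, 107, 106, 105, 102, 101, 95, 97, 98, 100]
col 280 [28, 27, 30, 31, 39, 56, 63, 62, 62, 58, 57, 77, 94, 101, 101, 103, 102, 102, 103, 104, 106, 104, 104, 105, 104, 104, 102, 100, 99, 99]
foot row 121-128 [[105, 104, 104, 104, 104, 91, 78, 72, 70, 69, 66, 66, 65, 65, 68, 74, 87, 100, 101, 102, 101, 100], [100, 99, 100, 102, 101, 88, 75, 71, 69, 69, 70, 72, 72, 70, 71, 74, 86, 97, 101, 101, 100, 98], [100, 100, 99, 103, 100, 86, 78, 78, 79, 79, 79, 81, 79, 80, 77, 77, 83, 94, 99, 101, 98, 98]]
(245, 115) [0.5246 0.0114]
(335, 115) [0.6019 0.012 ]
(280, 112) [0.5547 0.0142]
(258, 240) [ 0.5297 -0.1071]
(318, 120) [0.5872 0.0112]
(312, 121) [0.5828 0.0104]
(324, 121) [0.5917 0.0105]
```

```bash
python3 -m pendant '[[1,[-0.035,0.01,0.1],[0,0,0]],[1,[-0.035,0.01,0.33],[0,0,0]],[1,[-0.035,0.01,0.33],[0,0,0]],[1,[-0.035,0.01,0.33],[0,0,0]]]'
python3 -m pendant '[[1,[0,0,0.02],[0,0,0]],[1,[0,0,0.04],[0,0,0]],[1,[0,0,0.06],[0,0,0]],[1,[0,0,0.08],[0,0,0]],[1,[0,0,0.08],[0,0,0]]]'
```

```text
time_s: 10.05
tcp_pos: [0.5887, -0.0541, 0.2751]
tool_rot: [[-0.006, 1.0, 0.001], [1.0, 0.006, 0.001], [0.001, 0.001, -1.0]]
contact_force: [0.3, -0.1, -1.7]
opening: 0.0071
gripper_force: 59.6
time_s: 10.68
tcp_pos: [0.5889, -0.054, 0.268]
tool_rot: [[-0.006, 1.0, 0.002], [1.0, 0.006, 0.001], [0.001, 0.002, -1.0]]
contact_force: [-2.1, 1.7, 10.1]
opening: 0.0072
gripper_force: 61.4
```

```bash
python3 - <<'E'
from rig import *
s=sense(); print(s["torque"],s["contact_force"],s["tcp_pos"])
E
```

```text
[ 0.14634382  0.48280222 -0.02859803] [-2.12425404  1.72564915 10.07454123] [ 0.5888703  -0.05402536  0.26801325]
```

```bash
python3 -m pendant '[[1,[0,-0.004,0.005],[0,0,0]],[1,[0,-0.008,0.005],[0,0,0]],[1,[0,-0.012,0.005],[0,0,0]],[1,[0,-0.016,0.005],[0,0,0]],[1,[0,-0.020,0.005],[0,0,0]],[1,[0,-0.020,0.005],[0,0,0]]]'
python3 -m pendant '[[1,[0,-0.004,0],[0,0,0]],[1,[0,-0.008,0],[0,0,0]],[1,[0,-0.012,0],[0,0,0]],[1,[0,-0.016,0],[0,0,0]],[1,[0,-0.020,0],[0,0,0]],[1,[0,-0.020,0],[0,0,0]]]'
python3 -c "
from rig import *
s=sense(); print(s['torque'],s['contact_force'],s['tcp_pos'])"
```

```text
time_s: 11.42
tcp_pos: [0.5876, -0.054, 0.2679]
tool_rot: [[-0.006, 1.0, 0.005], [1.0, 0.006, 0.001], [0.001, 0.005, -1.0]]
contact_force: [0.7, 1.9, 10.0]
opening: 0.0071
gripper_force: 61.3
time_s: 12.18
tcp_pos: [0.585, -0.0542, 0.2663]
tool_rot: [[-0.005, 1.0, 0.002], [1.0, 0.005, 0.001], [0.001, 0.002, -1.0]]
contact_force: [4.6, 0.6, -0.3]
opening: 0.0073
gripper_force: 59.8
[ 0.09778816 -1.00082507 -0.1577724 ] [ 4.5544549   0.58392728 -0.26350119] [ 0.58495826 -0.05421611  0.26629892]
```

```bash
python3 -m pendant '[[1,[0,0.007,0],[0,0,0]],[1,[0,0.007,0.03],[0,0,0]],[1,[0,0.007,0.06],[0,0,0]],[1,[0,0.007,0.09],[0,0,0]],[1,[0,0.007,0.09],[0,0,0]]]'
python3 -c "
from rig import *
s=sense(); print(s['torque'],s['contact_force'],s['tcp_pos'])"
```

```text
time_s: 12.8
tcp_pos: [0.5852, -0.0542, 0.2567]
tool_rot: [[-0.005, 1.0, -0.0], [1.0, 0.005, 0.001], [0.001, -0.0, -1.0]]
contact_force: [5.5, 0.5, -3.6]
opening: 0.0071
gripper_force: 59.3
[-0.0193345  -1.18780954 -0.13212639] [ 5.4522726   0.50664606 -3.56203958] [ 0.585194   -0.05415624  0.25672984]
```

```bash
python3 -m pendant '[[1,[0,0.005,0],[0,0,0]],[1,[0,0.01,0],[0,0,0]],[1,[0,0.01,0],[0,0,0]],[1,[0,0.01,0.04],[0,0,0]],[1,[0,0.01,0.08],[0,0,0]],[1,[0,0.01,0.12],[0,0,0]],[1,[0,0.01,0.16],[0,0,0]],[1,[0,0.01,0.2],[0,0,0]],[1,[0,0.01,0.2],[0,0,0]]]'
python3 -c "
from rig import *
s=sense(); print(s['torque'],s['contact_force'],s['tcp_pos'])"
```

```text
time_s: 13.92
tcp_pos: [0.5862, -0.0541, 0.2367]
tool_rot: [[-0.005, 1.0, -0.0], [1.0, 0.005, 0.001], [0.001, -0.0, -1.0]]
contact_force: [1.0, 0.4, -2.5]
opening: 0.007
gripper_force: 59.5
[-1.86011577e-04 -3.79018960e-01 -7.33557708e-02] [ 0.96770006  0.41221462 -2.48230752] [ 0.58615087 -0.05405422  0.23671717]
```

```bash
python3 -m pendant '[[1,[0,0.002,0.08],[0,0,0]],[1,[0,0.002,0.16],[0,0,0]],[1,[0,0.002,0.22],[0,0,0]],[1,[0,0.002,0.26],[0,0,0]],[1,[0,0.002,0.3],[0,0,0]],[1,[0,0.002,0.33],[0,0,0]],[1,[0,0.002,0.36],[0,0,0]],[1,[0,0.002,0.36],[0,0,0]]]'
python3 -m pendant '[[1,[0,0,0.04],[0,0,0]],[1,[0,0,0.08],[0,0,0]],[1,[0,0,0.12],[0,0,0]],[1,[0,0,0.16],[0,0,0]],[1,[0,0,0.2],[0,0,0]],[1,[0,0,0.24],[0,0,0]],[1,[0,0,0.27],[0,0,0]],[1,[0,0,0.27],[0,0,0]]]'
python3 -c "
from rig import *
s=sense(); print(s['torque'],s['contact_force'],s['tcp_pos'])"
```

```text
time_s: 14.92
tcp_pos: [0.5867, -0.0539, 0.2012]
tool_rot: [[-0.005, 1.0, 0.001], [1.0, 0.005, 0.001], [0.001, 0.001, -1.0]]
contact_force: [3.6, 3.2, 1.3]
opening: 0.0065
gripper_force: 59.8
time_s: 15.92
tcp_pos: [0.5868, -0.0538, 0.1741]
tool_rot: [[-0.006, 1.0, 0.001], [1.0, 0.006, 0.001], [0.001, 0.001, -1.0]]
contact_force: [5.9, 5.1, 0.6]
opening: 0.0069
gripper_force: 59.9
[ 0.55749285 -1.07762458 -0.07907487] [5.85912653 5.13591464 0.62514059] [ 0.58680606 -0.053816    0.17413802]
```

```bash
python3 -m pendant '[[0.8,[0,0,0],[0,0,0]],[0.7,[0,0,0],[0,0,0]],[0.6,[0,0,0],[0,0,0]],[0.6,[0,0,0],[0,0,0]]]' 30
python3 -m pendant '[[0.6,[0,0,-0.15],[0,0,0]],[0.6,[0,0,-0.5],[0,0,0]],[1,[0,0,-0.5],[0,0,0]],[1,[0,0,-0.5],[0,0,0]],[1,[0,0,-0.5],[0,0,0]],[1,[0,0,-0.5],[0,0,0]],[1,[0,0,-0.5],[0,0,0]]]'
python3 -c "
from rig import *
import cv2
s=sense(); print(s['torque'],s['contact_force'],s['tcp_pos'],s['opening'])
R=lambda i,k:cv2.resize(i,None,fx=k,fy=k,interpolation=cv2.INTER_CUBIC)
a=get_image('wrist')['color'][60:310,200:400,::-1];b=get_image('scene')['color'][150:275,230:330,::-1]
cv2.imwrite('pics/c5.png',cv2.hconcat([R(a,2),R(b,4)]))"
```

```text
time_s: 16.42
tcp_pos: [0.5863, -0.0541, 0.1741]
tool_rot: [[-0.005, 1.0, -0.0], [1.0, 0.005, 0.001], [0.001, -0.0, -1.0]]
contact_force: [0.2, -0.2, -0.4]
opening: 0.0343
gripper_force: 0.0
time_s: 17.3
tcp_pos: [0.5863, -0.0541, 0.2238]
tool_rot: [[-0.005, 1.0, -0.0], [1.0, 0.005, 0.001], [0.001, -0.0, -1.0]]
contact_force: [-0.7, 0.1, -0.6]
opening: -0.0004
gripper_force: 0.0
[-0.03176545 -0.01846844 -0.0085423 ] [-0.71362287  0.1183609  -0.5651847 ] [ 0.58633375 -0.05409219  0.22380356] -0.0003600744473289003
```

View pics/c5.png

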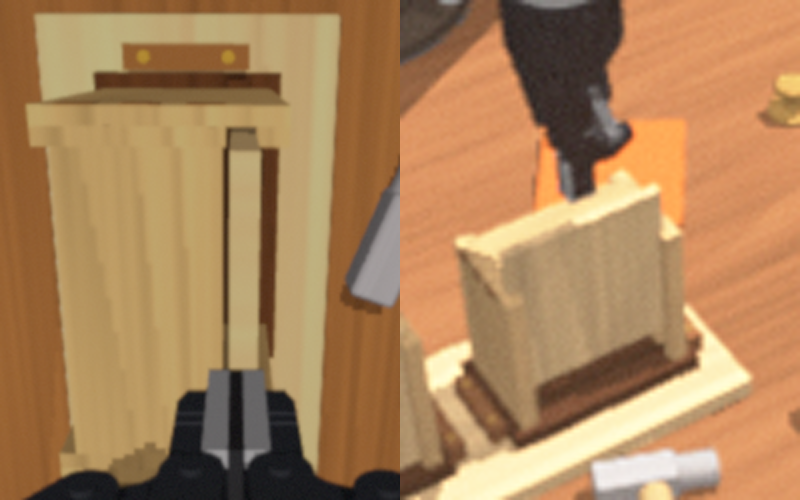

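The panel sits upright in the left drawer's grooves, about 30 mm proud, with the shut fingers over its top edge. Next I'll press it down.

```bash
python3 -m pendant '[[1,[0,0.005,0.1],[0,0,0]],[1,[0,0.005,0.17],[0,0,0]],[1,[0,0.005,0.2],[0,0,0]],[1,[0,0.005,0.23],[0,0,0]],[1,[0,0.005,0.26],[0,0,0]],[1,[0,0.005,0.29],[0,0,0]],[1,[0,0.005,0.32],[0,0,0]],[1,[0,0.005,0.32],[0,0,0]]]'
python3 -m pendant '[[1,[0,0,0.03],[0,0,0]],[1,[0,0,0.06],[0,0,0]],[1,[0,0,0.09],[0,0,0]],[1,[0,0,0.12],[0,0,0]],[1,[0,0,0.14],[0,0,0]],[1,[0,0,0.16],[0,0,0]],[1,[0,0,0.16],[0,0,0]]]'
```

```text
time_s: 18.4
tcp_pos: [0.5868, -0.0539, 0.1924]
tool_rot: [[-0.005, 1.0, 0.0], [1.0, 0.005, 0.001], [0.001, 0.0, -1.0]]
contact_force: [-2.3, 2.2, 3.6]
opening: 0.0002
gripper_force: 1.5
time_s: 19.27
tcp_pos: [0.5869, -0.0539, 0.1764]
tool_rot: [[-0.005, 1.0, 0.0], [1.0, 0.005, 0.001], [0.001, 0.0, -1.0]]
contact_force: [-2.8, 1.5, 4.1]
opening: -0.0003
gripper_force: 2.3
```

```bash
for i in 1; do python3 -m pendant '[[1,[0,0,0.015],[0,0,0]],[1,[0,0,0.03],[0,0,0]],[1,[0,0,0.045],[0,0,0]],[1,[0,0,0.045],[0,0,0]]]'; python3 -m pendant '[[1,[0,0,0.01],[0,0,0]],[1,[0,0,0.015],[0,0,0]],[1,[0,0,0.015],[0,0,0]]]'; done
```

```text
time_s: 19.77
tcp_pos: [0.5869, -0.0539, 0.172]
tool_rot: [[-0.005, 1.0, 0.0], [1.0, 0.005, 0.001], [0.001, 0.0, -1.0]]
contact_force: [-2.6, 2.3, 5.7]
opening: -0.0003
gripper_force: 2.7
time_s: 20.15
tcp_pos: [0.5869, -0.0539, 0.171]
tool_rot: [[-0.006, 1.0, 0.001], [1.0, 0.006, 0.001], [0.001, 0.001, -1.0]]
contact_force: [-4.3, 1.9, 10.8]
opening: -0.0002
gripper_force: 5.5
```

```bash
python3 -m pendant '[[1,[0,0,0.01],[0,0,0]],[1,[0,0,0.02],[0,0,0]],[1,[0,0,0.02],[0,0,0]]]'; python3 -m pendant '[[1,[0,0,0.015],[0,0,0]],[1,[0,0,0.015],[0,0,0]]]'
python3 -c "
from rig import *
s=sense(); print(s['torque'],s['contact_force'],s['tcp_pos'])"
```

```text
time_s: 20.52
tcp_pos: [0.587, -0.0539, 0.1709]
tool_rot: [[-0.006, 1.0, 0.002], [1.0, 0.006, 0.001], [0.001, 0.002, -1.0]]
contact_force: [-11.3, 3.0, 28.5]
opening: 0.0002
gripper_force: 14.4
time_s: 20.78
tcp_pos: [0.5871, -0.0539, 0.1707]
tool_rot: [[-0.006, 1.0, 0.004], [1.0, 0.006, 0.001], [0.001, 0.004, -1.0]]
contact_force: [-16.1, 3.7, 42.3]
opening: -0.0003
gripper_force: 21.2
[0.59220394 2.61895045 0.03419329] [-16.06277289   3.73979274  42.25822887] [ 0.58708548 -0.05391375  0.17074654]
```

It now stops rigidly with the fingertips at 0.157 m, which is the fully-home height. I'll retreat and check.

```bash
python3 -m pendant '[[1,[0,0,-0.05],[0,0,0]],[1,[0,0,-0.4],[0,0,0]],[1,[0,0,-0.9],[0,0,0]],[1,[0,0,-0.9],[0,0,0]],[1,[0,0,-0.9],[0,0,0]]]'
python3 -c "
from rig import *
import cv2
R=lambda i,k:cv2.resize(i,None,fx=k,fy=k,interpolation=cv2.INTER_CUBIC)
a=get_image('wrist')['color'][60:310,200:400,::-1];b=get_image('scene')['color'][175:300,180:330,::-1]
cv2.imwrite('pics/c6.png',cv2.hconcat([R(a,1.6),R(b,3.2)]))"
```

```text
time_s: 21.4
tcp_pos: [0.5867, -0.0542, 0.256]
tool_rot: [[-0.005, 1.0, -0.0], [1.0, 0.005, 0.001], [0.001, -0.0, -1.0]]
contact_force: [-0.2, -0.3, 0.2]
opening: 0.0001
gripper_force: 0.0
```

View pics/c6.png

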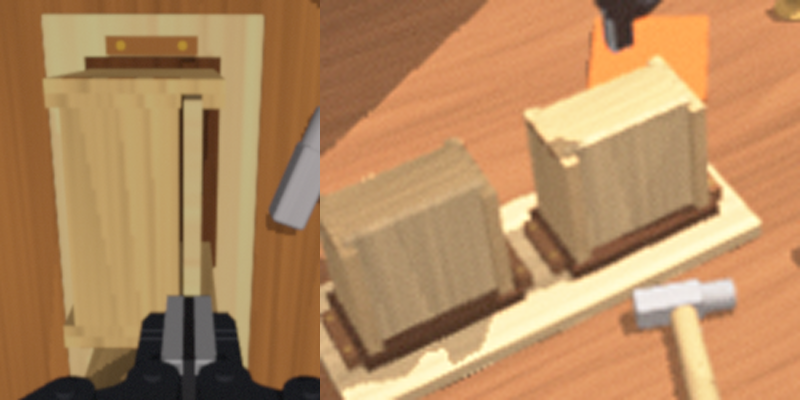

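The panel sits as low in the left drawer as the fitted bottom does in its neighbour, and the robot is clear.

```bash
python3 -c "
from rig import *
print(finish_job())"
```

```text
the job is handed in; nothing more can be done
None
```

The panel is pressed fully home in the left drawer, the one that had no bottom; the robot is clear of everything, and I handed the job in at about 21 s; no verdict was returned.

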